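# Shoot the guarded bolt of a guard gate

### The arm

A 7-joint arm with a two-finger parallel gripper is mounted at the origin on a cart in front of the work surface, level with it; the furniture and walls round the work are solid. World frame = base frame: x ahead of the robot, y to its left, z up, the work surface at z = 0. Lengths are in m, angles in rad, forces in N, time in s.
With the tool pointing down it reaches from about 0.35 to 0.775 m from the base axis. Payload 3.1 kg.
Tool frame: the origin (TCP) lies on the mounting face of the last link; the fingertips stand env.tcp_to_tips ahead of it and the grasp point (between the pads) lies 155 mm ahead of it (env.tcp_to_tips is the distance from the TCP to the fingertips, in m); z points along the fingers, y is the direction in which the jaws open and shut (so a half turn about z gives the same grasp; the last joint's range is limited). The gripper opens to 85 mm and grips with 20 to 120 N. Pads are 22 mm wide; open, the fingers measure 114 mm over their backs; the gripper's body (76 mm by 85 mm) begins 54 mm behind the grasp point. The pads swing forward as they close: fully open they stand 13 mm farther back than shut.
Start: joints at [-1.29, 0.311, 0.014, 1.512, -0.004, 1.319, -0.027], TCP at [0.174, 0.522, 0.405] pointing down, gripper open.
Joint ranges: [-2.7, 2.7], [-0.3, 1.91], [-1.27, 1.3], [0.12, 2.57], [-1.44, 4.58], [0.2, 2.03], [-3.05, 3.05]. Speed limits (rad/s): [2.79, 2.79, 3.14, 3.14, 3.14, 3.14, 3.14].

### API

Orientations are given as a 3x3 rotation matrix whose columns are the frame's x, y, z axes.
In Python, from bench import env gives the robot as it stands.
- The arm moves only by the tool play_rows, never from a script. Its argument "rows" is one flat list of numbers, 7 for each row, row after row: the turn, a rotation vector about the tool's x, y, z in rad, then the shift along the tool's x, y, z in mm, then the closure, from -1 (fully open) to 1 (shut), so that 0 is half open. In form: [ax, ay, az, dx, dy, dz, grip, ax, ay, az, dx, dy, dz, grip, ...]. A call has 1 to 5 rows; each row shifts and turns the commanded pose from where the row before left it, along the tool's axes as they then stand; what a row does not reach is not made up. A row lasts 1/12 s, in which the tool goes at most 41.7 mm and 7.16 degrees, less where a joint would pass 70% of its speed; a pose out of reach is approached as far as the arm can. A call is refused whole if a number of a shift passes 41.7 or a number of a turn 0.125, either way. A call with a gripper value outside its range is refused whole. The fingers move at their own pace and stop on an object; the grip force is fixed at half the most. Time passes only in rows, so rows that do not move let the fingers close. It gives the time, the measured TCP pose, the force and the opening at its end, in the units of the state.
- env.get_state(): the state, without advancing time (a new reading comes with each control period).
- env.capture(name): name is "side" or "top"; returns the picture (480x640x3 uint8, red, green, blue); there is no depth.
- env.camera_model(name): a dict with "mtx" (3x3 intrinsics, pixels), "R" (3x3) and "t" (3): a world point X has camera coordinates R X + t. Camera axes: x right, y down, z forward; pixel columns grow to the right and rows downward; lengths in m; the calibration is good to about 2 mm. A picture is of the moment at which its call begins. camera_model takes no time and is no camera call.
- env.close_job(): hands the job in, once; it reports no verdict.
The state is a dict: "t": time; "joint_pos": joint angles; "qvel": joint speeds; "effort": joint torques, N m; "ee_pos": TCP position; "tool_rot": TCP orientation; "force": force on the tool from outside, world axes, zero at the start; "moment": the same for the moment, N m; "finger_gap": opening from 0.0 (shut) to 1.0 (fully open).
Only numpy, scipy, OpenCV 4.12 (cv2) and the standard library are available. Lean on these libraries where they do the work, as an engineer would, in place of code of your own. Each camera call takes 0.05 s, during which the arm holds its last target. There are 200 camera calls.

### The job

The small steel guard gate lying in its frame on the welding table has to be bolted before it is carried off. With one fingertip press the hinged safety catch plate fully down, and while it stays down push the bolt's upright handle with the other finger until the bolt is fully home in its keep on the frame; then let go so that the catch springs back up and locks it. Only press and push: do not lift or shift the gate, and leave the loose things on and around it where they lie.

Things in the scene. Friction and masses are not known exactly. Their poses are not given: they have to be found in the camera images.
- gate: guard gate in its frame, dark 30 mm square tube with wire mesh, 270 mm (x) by 364 mm (y), 5 to 8 kg, lying flat and loose; sideways pushes over 25 N may shift it. Own x points away from the robot (within 0.4 rad), y to its left, z up. Origin on the underside, below the bolt's bar, which runs along y at x = 0. The guides and the keep of the bolt reach z = 62 mm: a fingertip at z = 70 mm passes over them
- slide_bolt (a joint): travel of the bolt in m: 0 = drawn (starts at 0 to 0.002), 0.045 = fully home against its stop. It slides along the gate's -y (to the robot's right), friction about 3 N, and stays where left. While the catch is up, a lug on the handle meets a tongue of the catch and the bolt is stuck; if the catch is let up half-way, the lug is trapped between two tongues
- bolt_handle (a point): centre of the face to push, moves with the bolt, axes as the gate's. The handle is an upright bright steel blade, 34 mm wide (gate x), 10 mm thick (gate y), its top 102 mm above the table; this point is on its left (+y) face, 85 mm above the table. Left of the face nothing stands above z = 62 mm. A lug reaches from the blade to 31 mm towards the robot from this point, at z = 72 to 82 mm
- safety_catch (a joint): angle of the catch plate in rad: 0 = up (where its springs return it, locking the bolt drawn or home), 0.16 = fully down on its stop; below about 0.11 its tongues still block the bolt
- catch_pad (a point): middle of the catch plate's top, to press on. Ribbed bright steel plate parallel to the bolt on the robot's side of it, 112 mm long (gate y), 66 mm wide, hinged at its edge nearest the robot, 44 mm from this point. The point is 61 mm nearer the robot than point bolt_handle (gate x), 78 mm above the table when up, 71 mm fully down; 4.5 N here starts it, 8.5 N holds it down. A fingertip can slide along it
- spanner_2: combination spanner, 176x37x5 mm, lying on the table along the hinge side of the gate; origin under its middle. Leave it alone
- nut_m12_2: hex nut, 22x19x10 mm, lying on the gate's wire mesh; origin under its middle. Leave it alone
- screwdriver: screwdriver with a red handle, 224 mm long, 28 mm thick, lying on the table on the robot's side of the gate; origin under its middle. Leave it alone
- magnet_square_1: orange magnetic angle, 65x65x15 mm, lying flat on the table beside the lock post; origin under its middle. Leave it alone
- bolt_m12_2: hex bolt, 58 mm tall, standing on its head on the table beside the lock post; origin under its head. Leave it alone

How it is judged:
On the way, in this order (a step that is already met when the one before it is completed fails the run):
1. the catch is pressed down by a finger while the bolt is still drawn (value of joint safety_catch above 0.11 rad and value of joint slide_bolt below 0.008 m and contact force between the fingers and safety_catch above 0.5 N), for 0.1 s.
2. the bolt is most of the way across with the catch still held down by a finger (value of joint slide_bolt above 0.03 m and value of joint safety_catch above 0.11 rad and contact force between the fingers and safety_catch above 0.5 N), for 0.05 s.
At the end, for the whole second after the job is handed in: The bolt is home (joint above 0.041 m of 0.045), the catch has sprung back up behind its lug (joint below 0.03 rad), and the gate lies flat and still within 20 mm of where it was (value of joint slide_bolt above 0.041 m and value of joint safety_catch below 0.03 rad and distance of gate from where it was at the start of the episode below 0.02 m and height (world z) of gate below 0.006 m and angle between gate's own z axis and vertical below 0.03 rad and linear speed of gate below 0.01 m/s); the robot touches nothing.
It fails at once if the gate is lifted or tilted (height (world z) of gate above 0.01 m or angle between gate's own z axis and vertical above 0.06 rad).
It fails at once if the gate is shoved more than 25 mm (distance of gate from where it was at the start of the episode above 0.025 m).
It fails at once if a loose thing on or around the gate is lifted or carried off (moved more than 30 mm) (distance of any of spanner_2, nut_m12_2, screwdriver, magnet_square_1, bolt_m12_2 from where it was at the start of the episode above 0.03 m or height (world z) of any of spanner_2, nut_m12_2, screwdriver, magnet_square_1, bolt_m12_2 above 0.035 m).
It also fails if it takes over 35 s, if anything falls off the work surface, if the arm or the gripper's body presses on something with over 40 N, if the wrist force passes 120 N, or if a joint passes its speed limit or range.

## Working session

There is one attempt and no reset: what is moved stays moved. The work goes in short steps, Python scripts to look and compute and a tool call to move; the robot and the scene stay as the last step left them, time stands still between calls to the robot, and variables do not carry over. Pictures are saved under pics/ and viewed, about 8 in all and at most 12, crops included, and the job is handed in when it is done.

Besides the shell and the picture viewer there is one more tool, called after ">>>" as name(argument=value, ...), one argument or row to a line, values as JSON. play_rows: Moves the arm, as the interface text tells. Its arguments: {"type":"object","properties":{"rows":{"type":"array"}},"required":["rows"]}

```bash
mkdir -p pics
python3 - <<'E'
from bench import env
import cv2, numpy as np
s=env.get_state(); print(s['t'],s['ee_pos'],s['tool_rot'],s['finger_gap'],env.tcp_to_tips,s['force'])
for n in('top','side'):
    cv2.imwrite(f'pics/{n}0.png',env.capture(n)[:,:,::-1]); m=env.camera_model(n); print(n,m['mtx'],m['R'],m['t'])
E
```

```text
0.0 [0.1743379  0.52131101 0.40358636] [[-9.48363991e-01  3.17183389e-01 -6.62817755e-04]
 [ 3.17184065e-01  9.48361207e-01 -2.29989415e-03]
 [-1.00897575e-04 -2.39137203e-03 -9.99997136e-01]] 0.999136126496529 0.1734 [ 0.49085481 -0.17375092  0.15664191]
top [[539.37786984   0.         325.16151651]
 [  0.         539.37786984 239.0493624 ]
 [  0.           0.           1.        ]] [[-0.01481771 -0.99988721  0.00244998]
 [-0.99298407  0.01442784 -0.11736468]
 [ 0.11731609 -0.00417186 -0.99308586]] [0.02476529 0.57622576 0.96528788]
side [[440.27140538   0.         320.77542527]
 [  0.         440.27140538 240.72012305]
 [  0.           0.           1.        ]] [[ 0.99979055 -0.02008805 -0.00391393]
 [-0.01350127 -0.50366358 -0.86379437]
 [ 0.01538064  0.86366629 -0.50382931]] [-0.57455435  0.08918053  0.98653533]
```

View pics/top0.png

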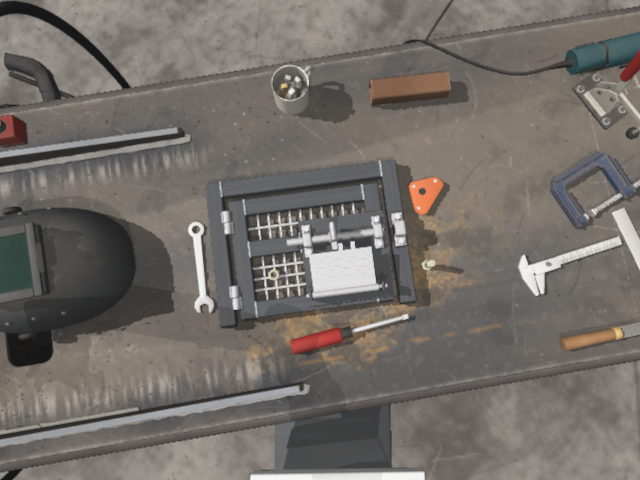

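View pics/side0.png

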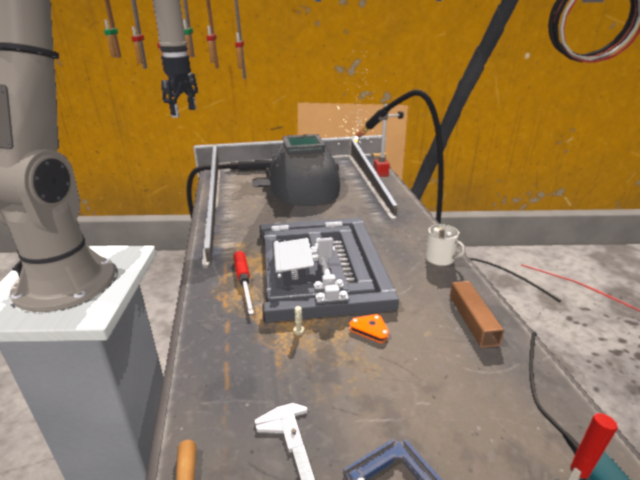

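The top view shows the gate at about (215–410, 160–325), with the plate near (342,270) and the bolt at row ~235. In the side view the gate is at (260–397, 222–318). Next I'll zoom in on both.

Run:
```python
import cv2, numpy as np
a=cv2.imread('pics/top0.png')[195:315,270:430]; cv2.imwrite('pics/topc.png',cv2.resize(a,None,fx=5,fy=5,interpolation=cv2.INTER_CUBIC))
a=cv2.imread('pics/side0.png')[215:325,255:400]; cv2.imwrite('pics/sidec.png',cv2.resize(a,None,fx=5,fy=5,interpolation=cv2.INTER_CUBIC))
```

```text
(no output)
```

View pics/topc.png

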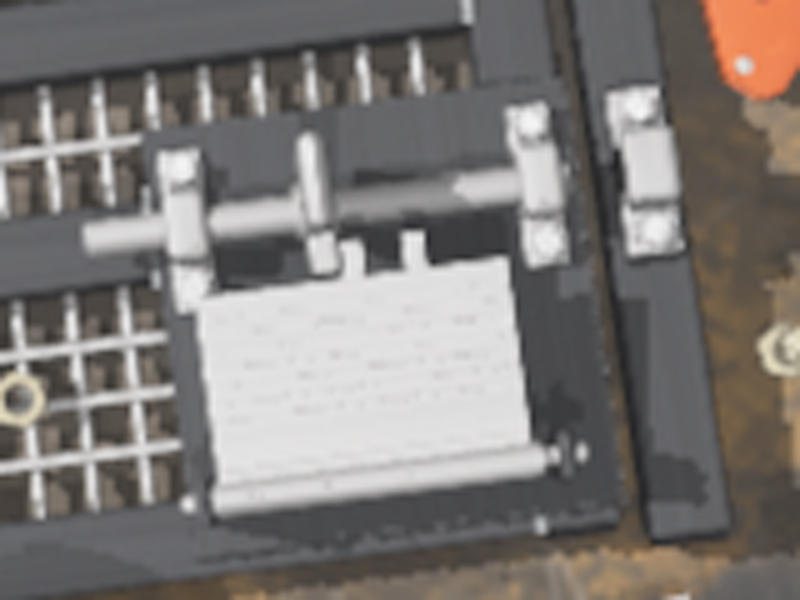

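View pics/sidec.png

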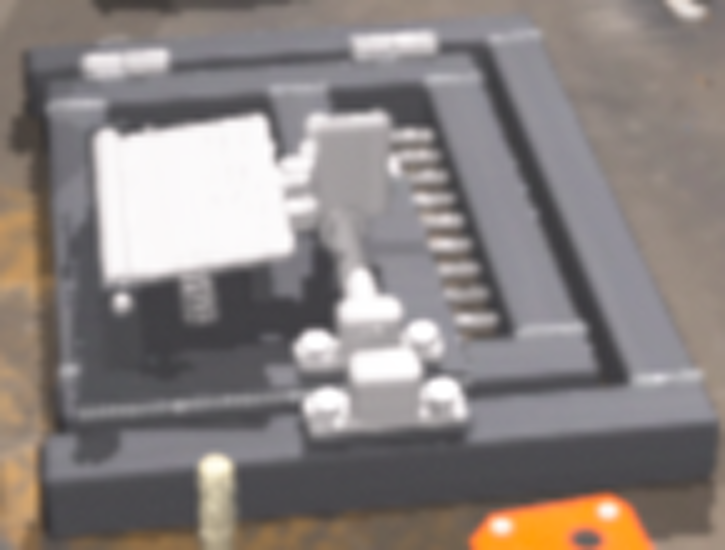

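The top crop shows the blade's top edge from about (310,135) to (322,225), and the plate corners at (200,298), (508,260), (530,445) and (213,485). In the side crop the blade's top edge runs from (312,115) to (388,115).

```bash
cat > h.py <<'E'
from bench import env
import numpy as np
def bp(n,u,v,z):
    m=env.camera_model(n); R,t=m['R'],m['t']; c=-R.T@t
    d=R.T@np.linalg.solve(m['mtx'],[u,v,1]); return c+d*(z-c[2])/d[2]
T=lambda x,y,z: bp('top',270+x/5-.4,195+y/5-.4,z)
S=lambda x,y,z: bp('side',255+x/5-.4,215+y/5-.4,z)
E
python3 - <<'E'
from h import *
np.set_printoptions(precision=4,suppress=True)
P=[T(200,298,.078),T(508,260,.078),T(530,445,.078),T(213,475,.078)]
print('plate',*P,np.mean(P,0)); yv=(P[0]-P[1]);print(np.linalg.norm(yv),np.arctan2(-yv[0],yv[1]))
print('side plate',S(270,115,.078),S(295,250,.078),S(120,280,.078),S(97,130,.078))
print('blade top',T(308,133,.102),T(320,225,.102),'side',S(312,115,.102),S(388,115,.102))
print('bar',T(85,240,.05),T(520,185,.05), 'frame R edge',T(650,540,.03),T(570,0,.03), 'side bottom', S(50,530,0),S(715,475,0))
E
```

```text
plate [0.5448 0.0443 0.078 ] [ 0.5567 -0.0647  0.078 ] [ 0.4914 -0.0708  0.078 ] [0.4825 0.0405 0.078 ] [ 0.5189 -0.0127  0.078 ]
0.10966627450671516 0.10865490999220835
side plate [0.5484 0.0426 0.078 ] [ 0.559  -0.0683  0.078 ] [ 0.489  -0.0882  0.078 ] [0.4713 0.0312 0.078 ]
blade top [0.5995 0.0057 0.102 ] [0.5673 0.0021 0.102 ] side [0.567  0.0002 0.102 ] [ 0.5996 -0.0007  0.102 ]
bar [0.5691 0.0867 0.05  ] [ 0.587  -0.0723  0.05  ] frame R edge [ 0.4576 -0.1185  0.03  ] [ 0.6595 -0.0947  0.03  ] side bottom [ 0.4612 -0.1474  0.    ] [ 0.7283 -0.1201  0.    ]
```

>>> play_rows(
  rows=[0,0,0,0,0,-40,-0.1,0,0,0,0,0,-40,-0.1,0,0,0.075,-41,0,-20,-0.1,0,0,0.075,-41,0,0,-0.1,0,0,0.075,-41,0,0,-0.1],
)

```text
t: 0.52
ee_pos: [0.2848, 0.4755, 0.5044]
tool_rot: [[-0.854, 0.521, 0.002], [0.521, 0.854, 0.003], [0.0, 0.004, -1.0]]
force: [0.9, 0.1, -1.0]
finger_gap: 0.552
```

>>> play_rows(
  rows=[0,0,0.075,-41,0,0,-0.1,0,0,0.075,-41,0,0,-0.1,0,0,0.075,-41,0,0,-0.1,0,0,0.075,-41,0,0,-0.1,0,0,0.075,-41,0,0,-0.1],
)

```text
t: 0.93
ee_pos: [0.4418, 0.3429, 0.5022]
tool_rot: [[-0.601, 0.799, -0.001], [0.799, 0.601, -0.001], [-0.0, -0.001, -1.0]]
force: [0.8, 0.8, -0.1]
finger_gap: 0.548
```

>>> play_rows(
  rows=[0,0,0.075,-41,0,0,-0.1,0,0,0.075,-41,0,0,-0.1,0,0,0.075,-41,0,0,-0.1,0,0,0.075,-41,0,0,-0.1,0,0,0,0,0,0,-0.1],
)

```text
t: 1.35
ee_pos: [0.5276, 0.1924, 0.5029]
tool_rot: [[-0.322, 0.947, 0.003], [0.947, 0.322, -0.009], [-0.01, -0.0, -1.0]]
force: [-0.2, -1.6, 1.4]
finger_gap: 0.551
```

>>> play_rows(
  rows=[0,0,0.109,-40,0,40,-0.1,0,0,0.109,-40,0,40,-0.1,0,0,0,-40,0,40,-0.1,0,0,0,-38,-10,30,-0.1,0,0,0,0,0,0,-0.1],
)

```text
t: 1.77
ee_pos: [0.5367, 0.0762, 0.3819]
tool_rot: [[-0.117, 0.993, -0.017], [0.993, 0.117, -0.009], [-0.007, -0.018, -1.0]]
force: [-1.2, -2.1, -1.2]
finger_gap: 0.549
```

```bash
cat >> h.py <<'E'
def rel(x,y,z):
    "shift in tool mm to bring TCP to world x,y and fingertips to z; and yaw to gate"
    s=env.get_state(); R=s['tool_rot']; p=s['ee_pos']
    d=R.T@(np.array([x,y,z+env.tcp_to_tips])-p)*1000
    g=np.array([.994,.110,0]); yaw=np.arctan2(*(-(R.T@g)[[0,1]]*[1,-1]))
    print('t',s['t'],'pos',p.round(4),'shift',d.round(1),'toolz-yaw',yaw.round(4),'tilt',R[:2,2].round(4),'F',s['force'].round(2),'gap',s['finger_gap'])
E
python3 - <<'E'
from h import *
rel(.549,.0334,.12)
E
```

```text
t 1.7667 pos [0.5367 0.0762 0.3819] shift [-43.3   8.8  88.6] toolz-yaw 0.0071 tilt [-0.0168 -0.0094] F [-1.23 -2.13 -1.22] gap 0.5485534680911901
```

>>> play_rows(
  rows=[0,0,0.005,-22,4,30,-0.1,0,0,0,-21,4,30,-0.1,0,0,0,0,0,15,-0.1,0,0,0,0,0,0,-0.1,0,0,0,0,0,0,-0.1],
)

```text
t: 2.18
ee_pos: [0.5535, 0.0443, 0.3135]
tool_rot: [[-0.125, 0.992, -0.003], [0.992, 0.125, 0.0], [0.001, -0.003, -1.0]]
force: [0.3, 0.4, 0.6]
finger_gap: 0.546
```

Run:
```python
from h import *
import cv2
rel(.549,.0334,.12)
a=env.capture('side')[120:320,225:400,::-1]; b=env.capture('top')[150:310,250:430,::-1]
a=cv2.resize(a,(525,600),interpolation=cv2.INTER_CUBIC)
cv2.imwrite('pics/ap.png',a)
```

```text
t 2.1833 pos [0.5535 0.0443 0.3135] shift [-10.3  -5.8  20.1] toolz-yaw 0.0153 tilt [-0.0027  0.0003] F [0.3  0.38 0.55] gap 0.5455710348627943
```

View pics/ap.png

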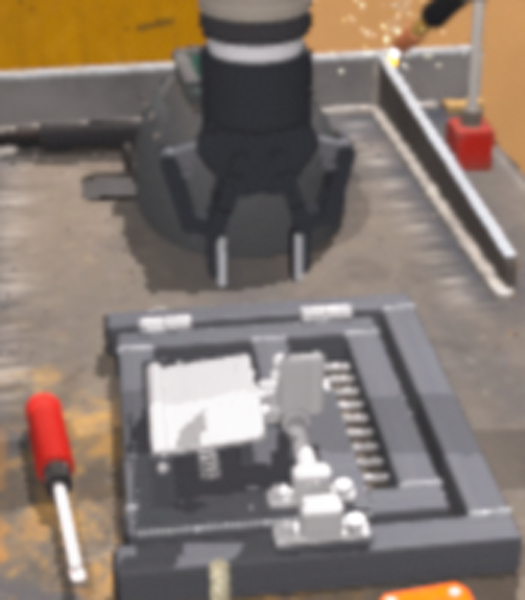

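The picture shows the two tips at crop (217,283) and (300,278). That puts them about 60 mm apart, straddling the plate and blade lines, with tip height about 0.14 as expected. I'll go down to just above the plate.

>>> play_rows(
  rows=[0,0,0.015,-10,-6,20,-0.1,0,0,0,0,0,30,-0.1,0,0,0,0,0,0,-0.1,0,0,0,0,0,0,-0.1,0,0,0,0,0,0,-0.1],
)

```text
t: 2.7
ee_pos: [0.5502, 0.034, 0.2663]
tool_rot: [[-0.112, 0.994, 0.003], [0.994, 0.112, 0.001], [0.001, 0.003, -1.0]]
force: [0.1, -0.3, 0.3]
finger_gap: 0.551
```

Run:
```python
from h import *
rel(.549,.0334,.071)
```

```text
t 2.7 pos [0.5502 0.034  0.2663] shift [-0.5 -1.3 21.9] toolz-yaw 0.0016 tilt [0.0033 0.0009] F [ 0.07 -0.28  0.31] gap 0.5508496897184765
```

>>> play_rows(
  rows=[0,0,0,0,0,12,-0.1,0,0,0,0,0,4,-0.1,0,0,0,0,0,0,-0.1,0,0,0,0,0,0,-0.1],
)

```text
t: 3.03
ee_pos: [0.5497, 0.0333, 0.2493]
tool_rot: [[-0.11, 0.994, 0.002], [0.994, 0.11, 0.0], [0.0, 0.002, -1.0]]
force: [0.4, 0.0, -0.4]
finger_gap: 0.546
```

>>> play_rows(
  rows=[0,0,0,0,0,3,-0.1,0,0,0,0,0,0,-0.1,0,0,0,0,0,0,-0.1],
)

```text
t: 3.28
ee_pos: [0.5501, 0.0332, 0.2466]
tool_rot: [[-0.11, 0.994, 0.003], [0.994, 0.11, 0.001], [0.0, 0.003, -1.0]]
force: [-0.6, 0.0, 4.6]
finger_gap: 0.543
```

>>> play_rows(
  rows=[0,0,0,0,0,3,-0.1,0,0,0,0,0,2,-0.1,0,0,0,0,0,0,-0.1,0,0,0,0,0,0,-0.1],
)

```text
t: 3.62
ee_pos: [0.5503, 0.0332, 0.2418]
tool_rot: [[-0.11, 0.994, 0.004], [0.994, 0.11, 0.001], [0.0, 0.004, -1.0]]
force: [0.2, 1.0, 7.1]
finger_gap: 0.547
```

>>> play_rows(
  rows=[0,0,0,0,0,2,-0.1,0,0,0,0,0,0,-0.1,0,0,0,0,0,0,-0.1],
)

```text
t: 3.87
ee_pos: [0.5503, 0.0331, 0.2404]
tool_rot: [[-0.11, 0.994, 0.004], [0.994, 0.11, 0.001], [0.001, 0.004, -1.0]]
force: [0.1, 0.8, 9.3]
finger_gap: 0.555
```

>>> play_rows(
  rows=[0,0,0,0,0,2,-0.1,0,0,0,0,0,0,-0.1,0,0,0,0,0,0,-0.1],
)

```text
t: 4.12
ee_pos: [0.5504, 0.033, 0.2401]
tool_rot: [[-0.11, 0.994, 0.004], [0.994, 0.11, 0.002], [0.001, 0.004, -1.0]]
force: [-2.8, 0.7, 18.6]
finger_gap: 0.55
```

Run:
```python
from h import *
import cv2
rel(.549,.0334,.071)
a=env.capture('side')[170:320,225:400,::-1]
cv2.imwrite('pics/pr.png',cv2.resize(a,(700,600),interpolation=cv2.INTER_CUBIC))
```

```text
t 4.1167 pos [0.5504 0.033  0.2401] shift [ 0.5 -1.3 -4.3] toolz-yaw -0.0001 tilt [0.0038 0.0019] F [-2.78  0.69 18.64] gap 0.5501766509916214
```

View pics/pr.png

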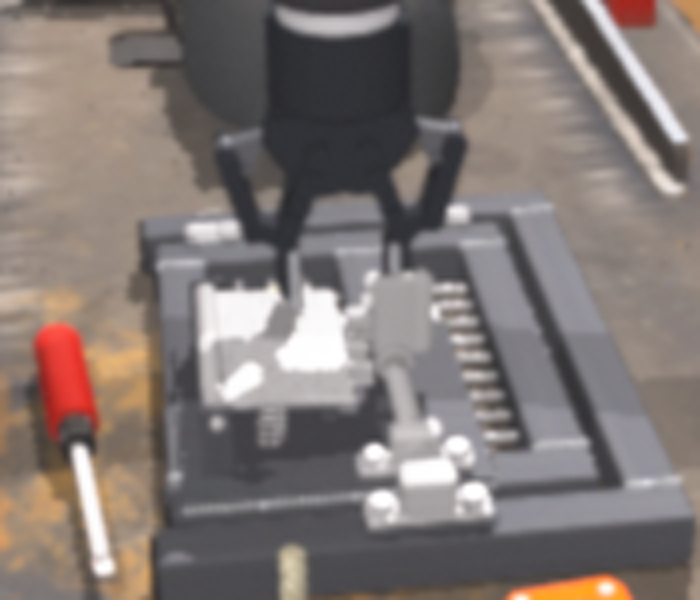

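The plate is down on its stop: force jumped to 18.6 N and the tip height fits. The far finger stands behind the blade at crop (395,262), within the blade's 372–430. Now I'll push towards the gate's −y.

>>> play_rows(
  rows=[0,0,0,-5,0,-0.5,-0.1,0,0,0,-5,0,0,-0.1,0,0,0,-5,0,0,-0.1,0,0,0,0,0,0,-0.1],
)

```text
t: 4.5
ee_pos: [0.5523, 0.0231, 0.2402]
tool_rot: [[-0.112, 0.994, 0.005], [0.994, 0.112, 0.011], [0.01, 0.006, -1.0]]
force: [-2.5, 10.0, 16.4]
finger_gap: 0.549
```

>>> play_rows(
  rows=[0,0,0,-4,0,0,-0.1,0,0,0,-4,0,0,-0.1,0,0,0,-4,0,0,-0.1,0,0,0,0,0,0,-0.1],
)

```text
t: 4.83
ee_pos: [0.554, 0.0123, 0.2402]
tool_rot: [[-0.113, 0.994, 0.006], [0.993, 0.113, 0.012], [0.011, 0.007, -1.0]]
force: [-1.1, 11.1, 16.0]
finger_gap: 0.548
```

>>> play_rows(
  rows=[0,0,0,-4,0,-0.5,-0.1,0,0,0,-4,0,0,-0.1,0,0,0,-4,0,0,-0.1,0,0,0,-4,0,0,-0.1,0,0,0,0,0,0,-0.1],
)

```text
t: 5.25
ee_pos: [0.5558, -0.0032, 0.2403]
tool_rot: [[-0.114, 0.993, 0.005], [0.993, 0.114, 0.012], [0.012, 0.007, -1.0]]
force: [-1.3, 10.9, 13.9]
finger_gap: 0.551
```

Run:
```python
from h import *
import cv2
rel(.549,.0334,.071)
a=env.capture('side')[170:320,225:400,::-1]
cv2.imwrite('pics/pu.png',cv2.resize(a,(700,600),interpolation=cv2.INTER_CUBIC))
```

```text
t 5.25 pos [ 0.5558 -0.0032  0.2403] shift [37.2 -2.6 -3.7] toolz-yaw 0.004 tilt [0.0052 0.0122] F [-1.33 10.92 13.92] gap 0.55117872073873
```

View pics/pu.png

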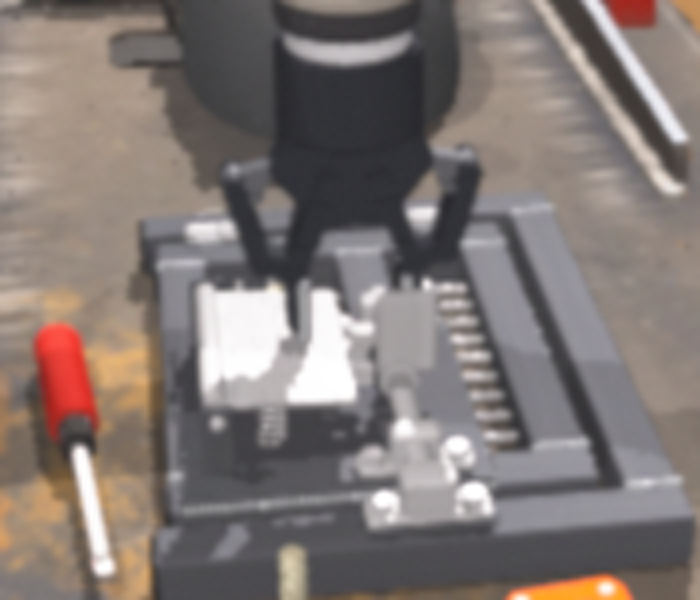

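The blade's top edge has moved from row 272 to 287, the frame corners haven't moved and the plate is still down. I'll keep pushing.

>>> play_rows(
  rows=[0,0,0,-4,0,0,-0.1,0,0,0,-4,0,0,-0.1,0,0,0,-4,0,0,-0.1,0,0,0,-4,0,0,-0.1,0,0,0,0,0,0,-0.1],
)

```text
t: 5.72
ee_pos: [0.5577, -0.0192, 0.2403]
tool_rot: [[-0.114, 0.993, 0.005], [0.993, 0.114, 0.012], [0.011, 0.007, -1.0]]
force: [-0.8, 10.9, 13.7]
finger_gap: 0.549
```

>>> play_rows(
  rows=[0,0,0,-3,0,0,-0.1,0,0,0,-3,0,0,-0.1,0,0,0,-3,0,0,-0.1,0,0,0,0,0,0,-0.1],
)

```text
t: 6.05
ee_pos: [0.5587, -0.0278, 0.2403]
tool_rot: [[-0.114, 0.993, 0.005], [0.993, 0.114, 0.012], [0.012, 0.007, -1.0]]
force: [-0.9, 12.2, 14.3]
finger_gap: 0.552
```

Not at the stop yet. I'll use small steps until the force rises.

>>> play_rows(
  rows=[0,0,0,-1.5,0,0,-0.1,0,0,0,-1.5,0,0,-0.1,0,0,0,0,0,0,-0.1],
)

```text
t: 6.3
ee_pos: [0.5589, -0.0292, 0.2403]
tool_rot: [[-0.116, 0.993, 0.004], [0.993, 0.116, 0.015], [0.014, 0.006, -1.0]]
force: [-0.9, 14.9, 14.7]
finger_gap: 0.548
```

>>> play_rows(
  rows=[0,0,0,-1,0,0,-0.1,0,0,0,-1,0,0,-0.1,0,0,0,0,0,0,-0.1],
)

```text
t: 6.55
ee_pos: [0.5591, -0.0296, 0.2403]
tool_rot: [[-0.117, 0.993, 0.004], [0.993, 0.117, 0.017], [0.017, 0.006, -1.0]]
force: [-2.6, 16.7, 15.7]
finger_gap: 0.552
```

>>> play_rows(
  rows=[0,0,0,-1.5,0,0,-0.1,0,0,0,0,0,0,-0.1,0,0,0,0,0,0,-0.1],
)

```text
t: 6.8
ee_pos: [0.5592, -0.03, 0.2403]
tool_rot: [[-0.119, 0.993, 0.003], [0.993, 0.119, 0.018], [0.018, 0.005, -1.0]]
force: [-2.8, 18.6, 17.0]
finger_gap: 0.546
```

Run:
```python
from h import *
import cv2
rel(.549,.0334,.071)
a=env.capture('side')[170:320,225:400,::-1]
cv2.imwrite('pics/pv.png',cv2.resize(a,(700,600),interpolation=cv2.INTER_CUBIC))
```

```text
t 6.8 pos [ 0.5592 -0.03    0.2403] shift [64.2 -2.5 -3. ] toolz-yaw 0.0093 tilt [0.003  0.0184] F [-2.77 18.61 17.  ] gap 0.5461118379855981
```

View pics/pv.png

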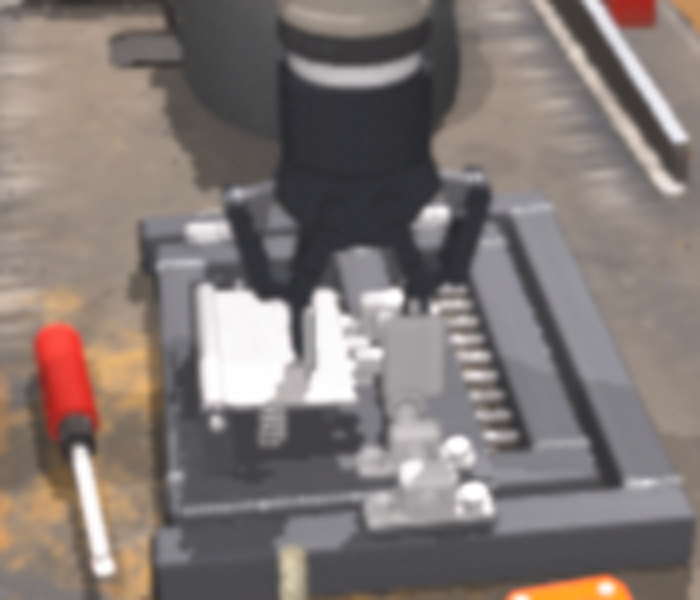

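The blade's top edge is now at crop row 315. That back-projects to y ≈ −0.045 against 0.000 at the start, so travel is about 45 mm, and the push force rises against the stop. I'll ease the push and lift straight off.

>>> play_rows(
  rows=[0,0,0,5,0,0,-0.1,0,0,0,4,0,0,-0.1,0,0,0,0,0,-10,-0.1,0,0,0,0,0,-20,-0.1,0,0,0,0,0,-35,-0.1],
)

```text
t: 7.27
ee_pos: [0.5542, -0.0298, 0.2988]
tool_rot: [[-0.112, 0.994, -0.011], [0.994, 0.112, 0.002], [0.003, -0.011, -1.0]]
force: [1.1, -0.1, 0.1]
finger_gap: 0.55
```

>>> play_rows(
  rows=[0,0,0,30,0,-40,-0.1,0,0,0,40,0,-30,-0.1,0,0,0,40,0,0,-0.1,0,0,0,40,0,0,-0.1,0,0,0,0,0,0,-0.1],
)

```text
t: 7.68
ee_pos: [0.5395, 0.1168, 0.3604]
tool_rot: [[-0.126, 0.992, -0.002], [0.992, 0.126, 0.009], [0.009, -0.001, -1.0]]
force: [-0.6, 2.8, 0.0]
finger_gap: 0.554
```

Run:
```python
from h import *
import cv2
rel(.549,.0334,.071)
a=env.capture('side')[215:325,255:400,::-1]; a=cv2.resize(a,None,fx=2.75,fy=2.75,interpolation=cv2.INTER_CUBIC)
b=env.capture('top')[195:315,270:430,::-1]; b=cv2.resize(b,None,fx=2.5,fy=2.5,interpolation=cv2.INTER_CUBIC)
h=302
cv2.imwrite('pics/end.png',np.hstack([a[:300,:398],b[:300]]))
```

```text
t 7.6833 pos [0.5395 0.1168 0.3604] shift [-84.9  -1.  115.3] toolz-yaw 0.0156 tilt [-0.0016  0.0089] F [-0.64  2.78  0.01] gap 0.5539975091603792
```

View pics/end.png

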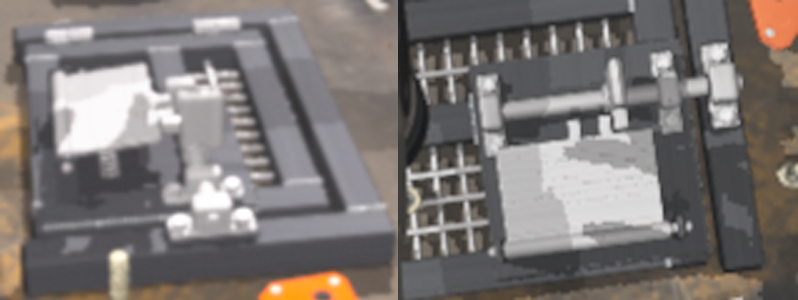

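The bolt sits in its keep and the catch tongue is behind the lug at (603,125)/(620,118). I'll move the arm's shadow away and check travel and catch height against the first pictures.

>>> play_rows(
  rows=[0,0,0,40,0,-35,-0.1,0,0,0,40,0,-35,-0.1,0,0,0,40,0,-35,-0.1,0,0,0,40,0,0,-0.1,0,0,0,0,0,0,-0.1],
)

```text
t: 8.2
ee_pos: [0.525, 0.2469, 0.444]
tool_rot: [[-0.121, 0.993, 0.001], [0.993, 0.121, 0.008], [0.008, 0.002, -1.0]]
force: [-1.4, 3.4, -0.8]
finger_gap: 0.552
```

Run:
```python
from h import *
import cv2
for n,ps in (('top',dict(blade=(328,218,340,242),plateR=(360,245,378,290),hingepin=(376,282,390,292),keep=(388,210,410,248),frame=(395,280,420,306),nut=(264,264,282,284))),('side',dict(blade=(315,236,335,256),plate=(272,236,316,272),keep=(313,282,352,305),frameR=(365,280,398,312)))):
    A=cv2.imread(f'pics/{n}0.png'); B=np.ascontiguousarray(env.capture(n)[:,:,::-1]); cv2.imwrite(f'pics/{n}1.png',B)
    A,B=[cv2.resize(cv2.cvtColor(i,6),None,fx=5,fy=5,interpolation=cv2.INTER_CUBIC) for i in(A,B)]
    for k,(x0,y0,x1,y1) in ps.items():
        t=A[y0*5:y1*5,x0*5:x1*5]; X,Y=max(0,x0-35),y0-25
        r=cv2.matchTemplate(B[Y*5:(y1+25)*5,X*5:(x1+35)*5],t,cv2.TM_CCOEFF_NORMED); _,m,_,l=cv2.minMaxLoc(r)
        print(n,k,'shift px',(X-x0)+l[0]/5,(Y-y0)+l[1]/5,'score',round(m,2))
a=cv2.imread('pics/top1.png')[195:315,270:430]; cv2.imwrite('pics/end2.png',cv2.resize(a,None,fx=5,fy=5,interpolation=cv2.INTER_CUBIC))
```

```text
top blade shift px 24.799999999999997 -3.1999999999999993 score 0.97
top plateR shift px 0.20000000000000284 -0.1999999999999993 score 0.87
top hingepin shift px 0.0 0.1999999999999993 score 0.94
top keep shift px 0.20000000000000284 0.0 score 0.88
top frame shift px 0.0 -0.1999999999999993 score 0.75
top nut shift px 0.0 0.0 score 0.98
side blade shift px -29.4 -20.6 score 0.5
side plate shift px 0.0 0.0 score 0.91
side keep shift px 0.0 0.0 score 0.95
side frameR shift px 0.0 0.0 score 1.0
```

View pics/end2.png

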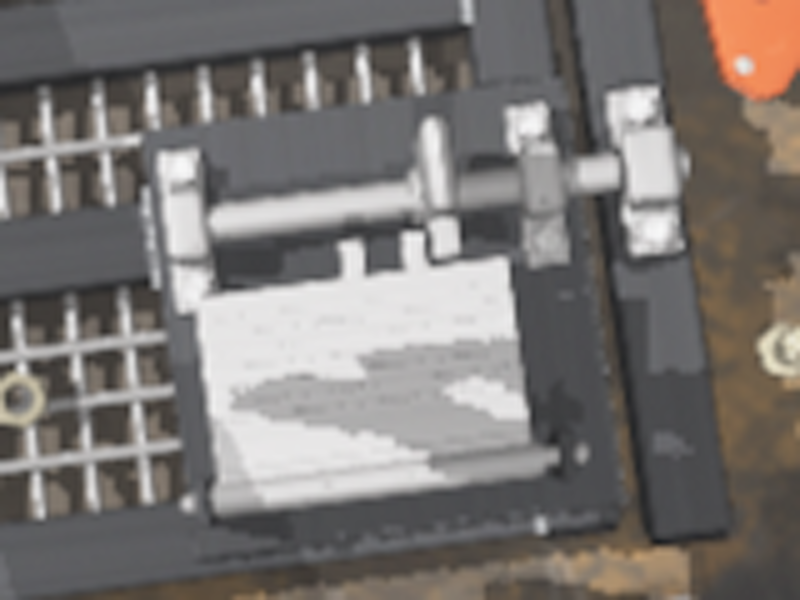

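```bash
python3 -c "
from bench import env
print(env.close_job(), env.get_state()['t'])"
```

```text
the job is handed in; nothing more can be done
the job is handed in; nothing more can be done
```

The bolt is home in its keep, the catch has sprung back up behind the lug, and the job is handed in (arm clock about 8.3 s of 35 s). The hand-in reports no verdict, so this rests on my own checks.

I pressed the catch plate down with the finger nearest the robot until it met its stop. With it held down at about 14–17 N, the other finger pushed the handle until the push force rose to 18.6 N. I then eased the push, lifted off and moved the arm clear.

**Last checks, first and last pictures compared:**
- **Bolt:** the blade moved about 43 mm in the top view, counted from its start at 0–2 mm. The side view gave about 45 mm, a 2 mm disagreement, but both are above the 41 mm needed.
- **Catch:** the plate matches its first picture to within 0.2 px, so it is back up, with its tongue behind the lug.
- **Gate and nut:** the frame and keep shifted no more than 0.2 px, and the nut did not move.
- **Other loose things:** the spanner, screwdriver, magnet and hex bolt were not measured. The fingers worked only at the plate and the handle.

**Check that failed:** matching the blade in the side view gave a poor score (0.5), because the handle looks different there now. I ignored that result; the side-view figure above was read from an earlier picture, taken while the handle was held at the stop.

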